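Press a graphics card home and swing its retaining bar shut

ROBOT

A 7-joint arm with a two-finger parallel gripper is mounted at the origin on the work surface. World frame = base frame: x ahead of the robot, y to its left, z up, the work surface at z = 0. Lengths are in m, angles in rad, forces in N, time in s.
With the tool pointing down it reaches from about 0.425 to 0.875 m from the base axis. Payload 4.7 kg.
Tool frame: the origin (TCP) lies at the very end of the fingers, on their centre line; the grasp point (between the pads) lies 19 mm behind it; z points along the fingers, y is the direction in which the jaws open and shut (so a half turn about z gives the same grasp; the last joint's range is limited). The gripper opens to 87 mm and grips with 3 to 60 N. Pads are 19 mm wide; open, the fingers measure 117 mm over their backs; the gripper's body (75 mm by 190 mm) begins 51 mm behind the grasp point.
Start: joints at [1.34, 0.321, -0.07, 1.45, 0.023, 1.371, -0.057], TCP at [0.158, -0.631, 0.223] pointing down, gripper open.
Joint ranges: [-2.86, 2.86], [-0.3, 2.09], [-1.38, 1.24], [0.06, 2.45], [-1.56, 4.7], [0.09, 2.05], [-2.69, 2.69]. Speed limits (rad/s): [2.57, 2.57, 3.14, 3.14, 3.14, 3.14, 3.14].

INTERFACE

Orientations are given as a unit quaternion [w, x, y, z].
In Python, from rig import robot, eyes gives the robot as it stands.
- The arm moves only by the tool arm_command, never from a script. Its argument "rows" is one flat list of numbers, 7 for each row, row after row: the shift along the tool's x, y, z in mm, then the turn, a rotation vector about the tool's x, y, z in degrees, then the closure, from -1 (fully open) to 1 (shut). A call has 1 to 10 rows; each row shifts and turns the pose as measured when the row begins, along the tool's axes as they then stand; what a row does not reach is not made up. A row lasts 1/8 s, in which the tool goes at most 62.5 mm and 10.7 degrees, less where a joint would pass 70% of its speed; a pose out of reach is approached as far as the arm can. A call with a gripper value outside its range is refused whole. The fingers move at their own pace and stop on an object; "newtons" is the grip in N (left out, the last holds). Time passes only in rows, so rows that do not move let the fingers close. It gives the time, the measured TCP pose, the force and the opening at its end, in the units of the state.
- robot.read_state(): the state, without advancing time (a new reading comes with each control period).
- eyes.capture(name): name is "scene" or "top" or "wrist"; returns a dict with "img" (420x560x3 uint8, red, green, blue), "fx", "fy", "cx", "cy" (pixels), "world_from_camera" (4x4, takes a point from camera to world coordinates); the wrist camera has in their place "T_tool_cam" (4x4, takes a point from camera to tool coordinates, whose origin is the TCP and whose axes are the flange's). Camera axes: x right, y up, looking along -z (the intrinsics and any distortion apply to the point x, -y, -z); pixel columns grow to the right and rows downward; lengths in m; the calibration is good to about 2 mm. A picture is of the moment at which its call begins: read the wrist's pose just before it. There is no depth.
- robot.sign_off(): hands the job in, once; it reports no verdict.
The state is a dict: "t": time; "q": joint angles; "joint_vel": joint speeds; "effort": joint torques, N m; "position": TCP position; "ee_rot": TCP orientation; "ft_force": force on the tool from outside, world axes, zero at the start; "wrist_torque": the same for the moment, N m; "finger_gap": finger opening in m.
Only numpy, scipy, OpenCV 4.12 (cv2) and the standard library are available. Lean on these libraries where they do the work, as an engineer would, in place of code of your own. Each camera call takes 0.05 s, during which the arm holds its last target. There are 200 camera calls.

TASK

The graphics card in the open graphics enclosure stands a little proud: press it down firmly until it is fully seated in its slot. Then swing the steel retaining bar shut over the card's top tab by pushing the thumb tab at its free end, over the spring catch until the catch has snapped up behind it, and finish with a firm press of about 10 N against the stop. Never load the bar with more than 20 N or the card with more than 30 N, leave everything else on the desk where it is, and let go.

Things in the scene. Friction and masses are not known exactly. Their poses are not given: they have to be found in the camera images.
- dock: open steel enclosure of an external graphics unit, 220 x 320 mm on plan, fixed on the desk, cover off. Origin: centre of its underside, on the desk; x across its width, +y along its length to the rear panel (at y = 151 mm), z up. Power supply (top z = 110 mm, a multitool on it) in x -104 to -40, y 24 to 149 mm; front panel at y = -159 mm, 130 mm high.
- card_top (a point): centre of the flat top of the graphics card's black cooler (46 mm wide along the dock's x, 200 mm long along the dock's y). The card only moves straight down: 8 to 12 N moves it steadily, then it comes up hard on its seat. Seated, this point is 116 mm above the desk. A card left more than 1.5 mm proud blocks the bar.
- card (a joint): how far the card has been pressed down, m, from 7 mm proud: starts 0 to 0.0035, fully seated 0.007 (readings about 1 mm uncertain).
- pivot (a point): the fixed pin of the retaining bar (shoulder screw with a vertical axis) at the height of the bar's underside: on the dock at x = -95, y = 160, z = 126 mm. It stands on the shelf, the rear panel's folded-out top edge (dock y 150 to 169, x -110 to 68 mm, top at z = 122 mm). Axes as the dock's.
- bar (a joint): angle of the retaining bar about its pin, rad, counter-clockwise from above: 0 = parallel to the dock's x axis; larger = swung open, out beyond the rear panel (starts 0.75 to 1.15). Against its stop it reads somewhere from 0 to 0.085. It stays where it is left; the pin drags with about 2 N at the thumb tab. The bar: steel channel 211 x 16 x 6 mm, z 126 to 132 mm.
- thumb_tab (a point): centre of the outer face of the turned-up tab at the bar's free end: push on this face to shut the bar. It is 188 mm from the pin along the bar, 8 mm off the centreline. Tab: 26 mm wide along the bar, 3 mm thick, z 132 to 158 mm; this point at z = 144 mm. Site x axis: along the bar, away from the pin; y axis: out of the face, against the push.
- keeper_place (a point): nominal place of the keeper, a small block with the bar's stop and a sprung catch, on the shelf 150 mm from the pin (dock x = 55 mm; it takes up x 44 to 66 mm, and rises to z = 138 mm). It is set in slotted holes: the real keeper sits 0 to 12 mm further out (dock +y) than this point; its true place is not measured, so the stop must be found by feel.
- catch (a joint): how far the keeper's sprung catch is pushed down, m: 0 = up, about 0.004 while the bar lies on it. It snaps back up behind the bar's outer edge when the bar is within 2 mm of its stop. The bar starts to ride on it about 0.18 rad before the stop; getting over it takes 5 to 8 N at the thumb tab. Readings are about 1 mm uncertain.
- mug: bystander: black mug, 82 mm across, 95 mm high, beside the dock; origin at its underside.
- screwdriver: bystander: screwdriver, 190 mm, lying behind the rear panel, below the swing of the bar.
- multitool: bystander: pocket multitool, 91 x 26 x 16 mm, lying on the power supply in the dock.
- slot_cover: bystander: steel slot cover, 122 x 18 mm, lying beside the dock.
- screw_tray: bystander: small grey tray, 85 x 60 x 20 mm, behind the rear panel.
- gamepad: bystander: black game controller, 150 mm wide, on the left of the desk.
- mouse: bystander: black computer mouse, 108 x 60 mm, on the left of the desk.
- phone_box: bystander: white box, 165 x 90 x 45 mm, on the left of the desk.

How it is judged:
On the way, in this order (a step that is already met when the one before it is completed fails the run):
1. the card is pressed fully into its slot (within 1.2 mm of its seat) (value of joint card above 0.0058 m), for 0.2 s.
2. the bar is past the catch, the catch is up behind it, and the robot presses the bar with more than 6 N against its stop (value of joint bar below 0.12 rad and value of joint catch below 0.001 m and (contact force between bar and the fingers above 6 N or contact force between bar and the arm above 6 N)), for 0.1 s.
At the end, for the whole second after the job is handed in: the card is within 1.2 mm of its seat, the retaining bar is shut (below 0.12 rad) with the catch up behind it (pushed down less than 1 mm), and the robot has let go (value of joint card above 0.0058 m and value of joint bar below 0.12 rad and value of joint catch below 0.001 m); the robot touches nothing.
It fails at once if the robot loads the bar with more than 20 N (contact force between bar and the fingers above 20 N or contact force between bar and the arm above 20 N).
It fails at once if the robot loads the card with more than 30 N (contact force between card and the fingers above 30 N or contact force between card and the arm above 30 N).
It fails at once if a bystander is moved by more than 20 mm (distance of any of mug, screwdriver, multitool, slot_cover, screw_tray, gamepad, mouse, phone_box from where it was at the start of the episode above 0.02 m).
It also fails if it takes over 64 s, if anything falls off the work surface, if the arm or the gripper's body presses on something with over 40 N, if the wrist force passes 120 N, or if a joint passes its speed limit or range.

## Working session

There is one attempt and no reset: what is moved stays moved. The work goes in short steps, Python scripts to look and compute and a tool call to move; the robot and the scene stay as the last step left them, time stands still between calls to the robot, and variables do not carry over. Pictures are saved under pics/ and viewed, about 8 in all and at most 12, crops included, and the job is handed in when it is done.

Besides the shell and the picture viewer there is one more tool, called after "Emit:" by a JSON object that holds its "api" and its "payload". arm_command: Moves the arm, as the interface text tells. Its arguments: {"type":"object","properties":{"rows":{"type":"array"},"newtons":{"type":"number"}},"required":["rows"]}

```bash
ls; mkdir -p pics; python3 - <<'E'
from rig import robot, eyes
import cv2,pickle
for n in("scene","top"):
    c=eyes.capture(n); cv2.imwrite(f"pics/{n}0.png",cv2.resize(c["img"][:,:,::-1],(800,600),interpolation=cv2.INTER_CUBIC)); pickle.dump(c,open(n+".pkl","wb"))
    print(c["fx"],c["fy"],c["cx"],c["cy"],c["world_from_camera"],[k for k in c])
print(robot.read_state())
E
```

```text
pics
421.2343117819274 421.2343117819274 281.82728051076106 211.69675617709322 [[-0.80525563 -0.43674184  0.40102362  0.97192534]
 [ 0.59276104 -0.60901236  0.52700882  0.55323849]
 [ 0.01406154  0.662088    0.74929417  0.85347259]
 [ 0.          0.          0.          1.        ]] ['img', 'fx', 'fy', 'cx', 'cy', 'world_from_camera']
530.3372998696348 530.3372998696348 277.99112110623116 207.64422847230134 [[ 3.08785382e-02  9.75923947e-01 -2.15914256e-01  2.75553048e-01]
 [-9.99522821e-01  3.03232116e-02 -5.88499904e-03  3.25927253e-02]
 [ 8.03902200e-04  2.15992947e-01  9.76394593e-01  1.46727480e+00]
 [ 0.00000000e+00  0.00000000e+00  0.00000000e+00  1.00000000e+00]] ['img', 'fx', 'fy', 'cx', 'cy', 'world_from_camera']
{'t': 0.1, 'q': array([ 1.34008405,  0.32174778, -0.07009498,  1.45152874,  0.0226029 ,
        1.37081777, -0.05692077]), 'joint_vel': array([ 5.71709700e-04, -2.24254563e-03,  5.37006319e-04, -2.18404868e-03,
       -6.43168797e-04, -3.73356308e-04, -5.83481098e-05]), 'effort': array([ 1.44607031e-05, -4.92571664e+01, -4.05661231e-01, -3.13393986e+01,
       -6.41450426e-02,  3.96774570e-02,  6.33404284e-05]), 'position': array([ 0.15738211, -0.63015244,  0.22158387]), 'ee_rot': array([-8.43976354e-04,  9.92516325e-01,  1.22109010e-01, -1.50548087e-04]), 'ft_force': array([ 0.24966709, -0.02762764, -0.76435679]), 'wrist_torque': array([0.03590335, 0.02653258, 0.01106218]), 'finger_gap': 0.08730864479199309}
```

View pics/scene0.png

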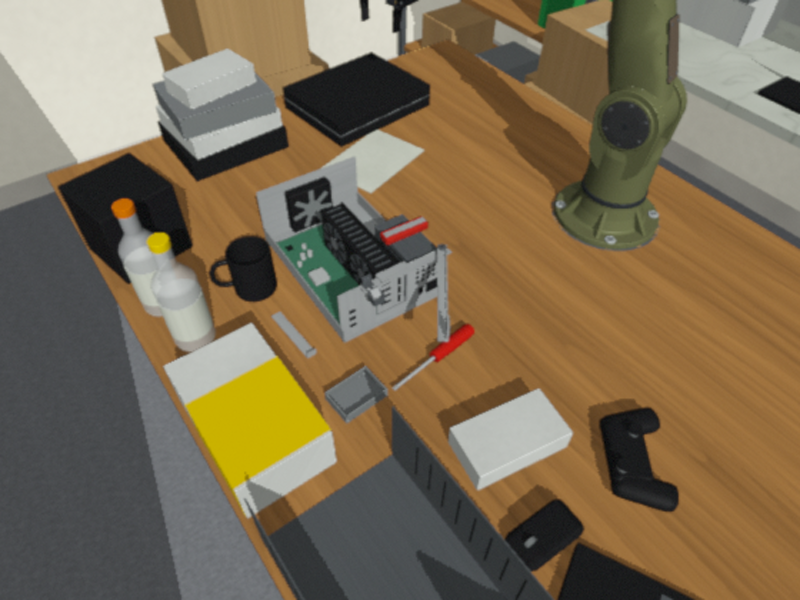

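View pics/top0.png

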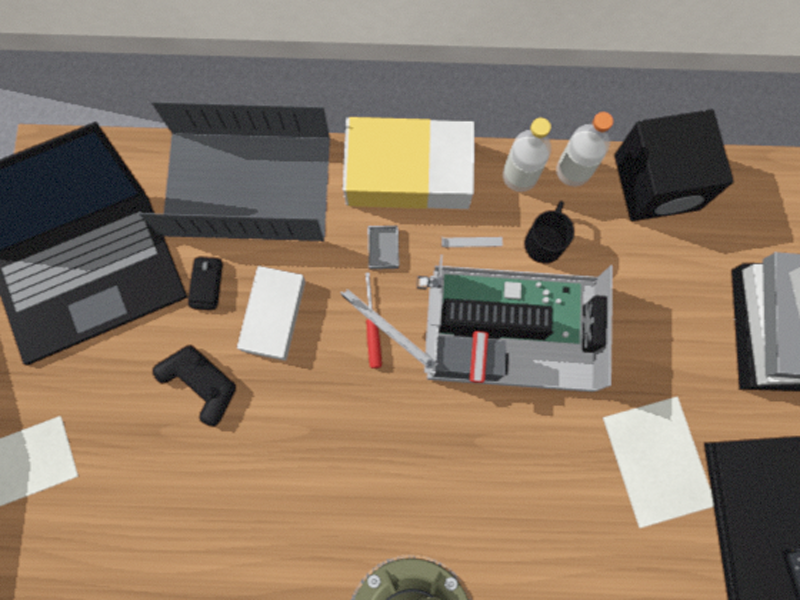

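Scene: the dock lies ahead of the robot with its rear panel towards +y, so its axes are close to world. In the top view the pivot is near (432,367), the thumb tab near (347,294), the keeper near (424,282) and the card from (440,318) to (553,318). I'll enlarge this area.

```bash
python3 - <<'E'
import cv2,pickle
c=pickle.load(open("top.pkl","rb"));im=c["img"][180:280,232:432,::-1]
cv2.imwrite("pics/topcrop.png",cv2.resize(im,(800,400),interpolation=cv2.INTER_CUBIC))
E
```

```text
(no output)
```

View pics/topcrop.png

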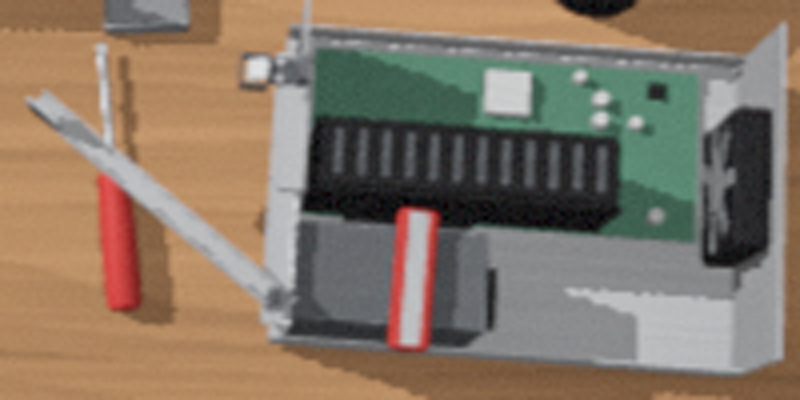

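Crop of the top view: pivot about (277,297), bar tip about (40,97), front panel top corners (787,22) and (783,358), cooler top corners about (318,120), (618,138), (616,205) and (306,188), multitool centre (413,278).

```bash
cat > h.py <<'E'
import numpy as np,pickle
def ray(c,T,u,v,z):
    d=T[:3,:3]@np.array([(u-c["cx"])/c["fx"],-(v-c["cy"])/c["fy"],-1]); o=T[:3,3]
    return o+d*(z-o[2])/d[2]
def proj(c,T,p):
    q=np.linalg.inv(T)@np.append(p,1); return np.array([c["cx"]-c["fx"]*q[0]/q[2], c["cy"]+c["fy"]*q[1]/q[2]])
E
python3 - <<'E'
from h import *
np.set_printoptions(precision=4,suppress=True)
c=pickle.load(open("top.pkl","rb"));T=c["world_from_camera"]
P={}
for n,u,v,z in [("pivot",277,297,.134),("tip",40,97,.132),("tabtop",37,93,.158),("fpR",787,22,.13),("fpL",783,358,.13),("c1",318,120,.121),("c2",618,138,.121),("c3",616,205,.121),("c4",306,188,.121),("shelfLo",268,338,.122),("shelfHi",290,30,.122),("keeper",290,68,.138),("sq",257,68,.13)]:
    P[n]=ray(c,T,232+(u+.5)/4-.5,180+(v+.5)/4-.5,z); print(n,P[n])
for a,b in [("c1","c2"),("c2","c3"),("c3","c4"),("fpR","fpL"),("pivot","tip"),("pivot","fpL")]: 
    d=P[b]-P[a]; print(a,b,np.linalg.norm(d[:2]),np.degrees(np.arctan2(d[1],d[0])))
E
```

```text
pivot [ 0.4526 -0.0208  0.134 ]
tip [0.5779 0.1348 0.132 ]
tabtop [0.5745 0.1348 0.158 ]
fpR [ 0.6436 -0.3494  0.13  ]
fpL [ 0.4244 -0.3403  0.13  ]
c1 [ 0.5707 -0.0455  0.121 ]
c2 [ 0.5648 -0.2401  0.121 ]
c3 [ 0.5206 -0.2382  0.121 ]
c4 [ 0.5256 -0.0385  0.121 ]
shelfLo [ 0.4279 -0.0162  0.122 ]
shelfHi [ 0.6302 -0.026   0.122 ]
keeper [ 0.6007 -0.0259  0.138 ]
sq [ 0.602  -0.0048  0.13  ]
c1 c2 0.19471254135365418 -91.73680124593392
c2 c3 0.044179931218745166 177.5785477435276
c3 c4 0.19977235457253156 88.58649835379866
fpR fpL 0.2193060839946319 177.60694856575574
pivot tip 0.19979790678565157 51.180132319856845
pivot fpL 0.32068335944577114 -95.04162706772263
```

```bash
cat >> h.py <<'E'
from scipy.spatial.transform import Rotation as R
def rel(p,yaw,n=1):
    """tool-frame shift to world point p after/for current orientation and turn so tool points down, tool x at yaw deg"""
    from rig import robot
    s=robot.read_state(); w=s["ee_rot"]; r=R.from_quat([w[1],w[2],w[3],w[0]])
    t=R.from_euler("z",yaw,degrees=True)*R.from_euler("x",180,degrees=True)
    print("shift mm (now axes)",np.round(r.inv().apply(np.array(p)-s["position"])*1e3,1),"(target axes)",np.round(t.inv().apply(np.array(p)-s["position"])*1e3,1),
      "turn deg",np.round(np.degrees((r.inv()*t).as_rotvec()),2),"F",np.round(s["ft_force"],2),"t",s["t"],"pos",np.round(s["position"],4))
E
python3 -c "
from h import *; rel([.545,-.141,.18],-2)"
```

```text
shift mm (now axes) [ 494.6 -380.5   42.2] (target axes) [ 370.3 -502.4   41.6] turn deg [-0.1   0.02 16.03] F [ 0.25 -0.03 -0.76] t 0.1 pos [ 0.1574 -0.6302  0.2216]
```

Emit:
{"api": "arm_command", "payload": {"rows": [0,0,0,0,0,8,1,0,0,0,0,0,8,1,37,-50,0,0,0,0,1,37,-50,0,0,0,0,1,37,-50,0,0,0,0,1,37,-50,0,0,0,0,1,37,-50,0,0,0,0,1,37,-50,0,0,0,0,1,37,-50,0,0,0,0,1,37,-50,0,0,0,0,1], "newtons": 20}}

```text
t: 1.35
position: [0.469, -0.2431, 0.2166]
ee_rot: [-0.003, 1.0, -0.028, -0.003]
ft_force: [0.8, -1.5, -1.1]
finger_gap: 0.0016
```

```bash
python3 -c "
from h import *; rel([.545,-.141,.15],-2)"
```

```text
shift mm (now axes) [  70.5 -105.9   66.8] (target axes) [  72.4 -104.7   66.6] turn deg [-0.32  0.34 -1.24] F [ 0.8  -1.55 -1.14] t 1.35 pos [ 0.469  -0.2431  0.2166]
```

Emit:
{"api": "arm_command", "payload": {"rows": [24,-35,0,0,0,-1.2,1,24,-35,0,0,0,0,1,22,-35,0,0,0,0,1,0,0,20,0,0,0,1,0,0,20,0,0,0,1,0,0,0,0,0,0,1,0,0,0,0,0,0,1]}}

```text
t: 2.22
position: [0.5469, -0.1291, 0.1746]
ee_rot: [-0.005, 1.0, -0.011, -0.004]
ft_force: [0.5, -0.0, 0.7]
finger_gap: 0.0003
```

```bash
python3 - <<'E'
from h import *; rel([.545,-.141,.13],-2)
from rig import eyes
import cv2
c=eyes.capture("wrist"); cv2.imwrite("pics/w1.png",c["img"][:,:,::-1]); pickle.dump(c,open("w1.pkl","wb"))
E
```

```text
shift mm (now axes) [-1.4 12.3 44.5] (target axes) [-1.5 11.9 44.6] turn deg [-0.51  0.41  0.7 ] F [ 0.5  -0.01  0.72] t 2.225 pos [ 0.5469 -0.1291  0.1746]
```

View pics/w1.png

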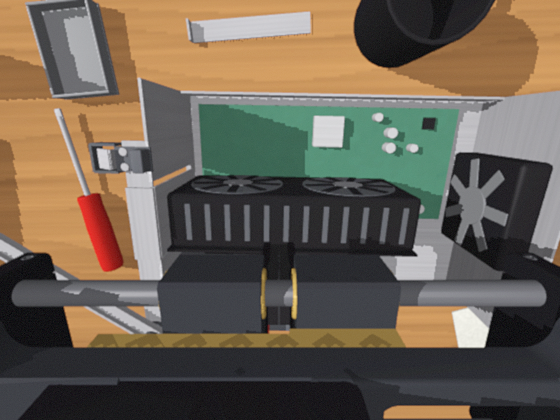

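Wrist view: the fin top runs between columns 170 and 420 and rows 195–250, fans face +x, keeper about (115,158). I'll project the TCP and the believed card corners to check.

```bash
python3 - <<'E'
from h import *
from rig import robot
s=robot.read_state(); w=s["ee_rot"]
c=pickle.load(open("w1.pkl","rb")); X=np.eye(4);X[:3,:3]=R.from_quat([w[1],w[2],w[3],w[0]]).as_matrix();X[:3,3]=s["position"];T=X@c["T_tool_cam"]
print(T.round(3)); print("tcp",proj(c,T,s["position"]))
for u,v,z in [(168,250,.121),(418,250,.121),(172,195,.121),(417,197,.121),(110,157,.138)]:print(u,v,ray(c,T,u,v,z).round(4))
a=np.radians(-2);ex=np.array([np.cos(a),np.sin(a),0]);ey=np.array([-np.sin(a),np.cos(a),0]);o=np.array([.541,-.185,0])
for n,p in dict(fanx=o+.02*ex,kp=o+.055*ex+.16*ey+[0,0,.138],shelfhi=o+.068*ex+.169*ey+[0,0,.122],fpR=o+.11*ex-.159*ey+[0,0,.13]).items():print(n,p.round(4),proj(c,T,p).round(0))
E
```

```text
[[-0.022  0.956  0.293  0.627]
 [-1.    -0.019 -0.015 -0.131]
 [-0.009 -0.293  0.956  0.336]
 [ 0.     0.     0.     1.   ]]
tcp [280.16364061 258.47140733]
168 250 [ 0.5297 -0.0372  0.121 ]
418 250 [ 0.5259 -0.24    0.121 ]
172 195 [ 0.5756 -0.0465  0.121 ]
417 197 [ 0.5702 -0.234   0.121 ]
110 157 [ 0.607  -0.0143  0.138 ]
fanx [ 0.561  -0.1857  0.    ] [328. 180.]
kp [ 0.6016 -0.027   0.138 ] [130. 165.]
shelfhi [ 0.6149 -0.0185  0.122 ] [126. 143.]
fpR [ 0.6454 -0.3477  0.13  ] [613.  85.]
```

Emit:
{"api": "arm_command", "payload": {"rows": [0,11,15,0,0,0,1,0,0,15,0,0,0,1,0,0,10,0,0,0,1,0,0,0,0,0,0,1]}}

```text
t: 2.78
position: [0.546, -0.142, 0.1321]
ee_rot: [-0.004, 1.0, -0.012, -0.003]
ft_force: [-0.9, -0.5, -0.4]
finger_gap: 0.0005
```

```bash
python3 -c "
from h import *; rel([.547,-.14,.116],-2)"
```

```text
shift mm (now axes) [ 1.  -1.8 16.1] (target axes) [ 0.9 -2.  16.1] turn deg [-0.47  0.4   0.58] F [-0.9  -0.54 -0.43] t 2.775 pos [ 0.546  -0.142   0.1321]
```

Now down in small steps, watching the force.

Emit:
{"api": "arm_command", "payload": {"rows": [0,0,4,0,0,0,1,0,0,3,0,0,0,1,0,0,2,0,0,0,1,0,0,1.5,0,0,0,1]}}

```text
t: 3.28
position: [0.5468, -0.1414, 0.1218]
ee_rot: [-0.004, 1.0, -0.012, -0.003]
ft_force: [-0.8, 0.3, 0.0]
finger_gap: 0.0001
```

Emit:
{"api": "arm_command", "payload": {"rows": [0,0,1.5,0,0,0,1,0,0,1.5,0,0,0,1]}}

```text
t: 3.52
position: [0.547, -0.1414, 0.1202]
ee_rot: [-0.004, 1.0, -0.012, -0.002]
ft_force: [-3.4, 1.6, 9.7]
finger_gap: 0.0007
```

Emit:
{"api": "arm_command", "payload": {"rows": [0,0,1.5,0,0,0,1]}}

```text
t: 3.65
position: [0.547, -0.1414, 0.1201]
ee_rot: [-0.003, 1.0, -0.012, -0.002]
ft_force: [-4.5, 0.6, 9.6]
finger_gap: 0.0005
```

Emit:
{"api": "arm_command", "payload": {"rows": [0,0,2,0,0,0,1,0,0,2,0,0,0,1]}}

```text
t: 3.9
position: [0.547, -0.1414, 0.1196]
ee_rot: [-0.003, 1.0, -0.012, -0.002]
ft_force: [-4.4, 0.9, 10.1]
finger_gap: 0.0007
```

Emit:
{"api": "arm_command", "payload": {"rows": [0,0,2,0,0,0,1,0,0,2,0,0,0,1]}}

```text
t: 4.15
position: [0.547, -0.1415, 0.1192]
ee_rot: [-0.002, 1.0, -0.012, -0.002]
ft_force: [-4.8, 0.1, 10.2]
finger_gap: 0.0003
```

Emit:
{"api": "arm_command", "payload": {"rows": [0,0,2.5,0,0,0,1,0,0,2.5,0,0,0,1,0,0,2.5,0,0,0,1]}}

```text
t: 4.53
position: [0.547, -0.1414, 0.1171]
ee_rot: [-0.001, 1.0, -0.012, -0.002]
ft_force: [-4.4, 1.6, 9.3]
finger_gap: 0.0005
```

Emit:
{"api": "arm_command", "payload": {"rows": [0,0,2.5,0,0,0,1,0,0,2.5,0,0,0,1,0,0,2.5,0,0,0,1]}}

```text
t: 4.9
position: [0.547, -0.1414, 0.1164]
ee_rot: [0.001, 1.0, -0.012, -0.002]
ft_force: [-6.2, 1.3, 14.1]
finger_gap: 0.0003
```

Emit:
{"api": "arm_command", "payload": {"rows": [0,0,3,0,0,0,1,0,0,3,0,0,0,1,0,0,3,0,0,0,1]}}

```text
t: 5.28
position: [0.547, -0.1414, 0.1164]
ee_rot: [0.002, 1.0, -0.012, -0.002]
ft_force: [-6.9, 1.1, 16.6]
finger_gap: 0.0004
```

Emit:
{"api": "arm_command", "payload": {"rows": [0,0,3.5,0,0,0,1,0,0,3.5,0,0,0,1]}}

```text
t: 5.52
position: [0.5471, -0.1414, 0.1164]
ee_rot: [0.004, 1.0, -0.012, -0.002]
ft_force: [-8.5, 1.7, 19.1]
finger_gap: 0.0004
```

Seated: rigid at z = 0.1164 with 19 N. I'll lift and go beyond the bar's open side.

Emit:
{"api": "arm_command", "payload": {"rows": [0,0,-30,0,0,0,1,0,0,-45,0,0,0,1,0,0,-45,0,0,0,1,-7,-50,0,0,0,0,1,-7,-50,0,0,0,0,1,-7,-50,0,0,0,0,1,-7,-50,0,0,0,0,1,-7,-50,0,0,0,0,1,-7,-40,0,0,0,0,1,0,0,0,0,0,-10,1]}}

```text
t: 6.78
position: [0.5132, 0.1592, 0.2404]
ee_rot: [0.004, 0.997, 0.076, 0.001]
ft_force: [0.2, -0.3, -0.5]
finger_gap: 0.0004
```

Emit:
{"api": "arm_command", "payload": {"rows": [0,0,0,0,0,-10,1,0,0,0,0,0,-10,1,0,0,0,0,0,-10,1,0,0,0,0,0,-7,1,0,0,0,0,0,0,1,0,0,0,0,0,0,1]}}

```text
t: 7.52
position: [0.5128, 0.1609, 0.2407]
ee_rot: [0.005, 0.917, 0.398, 0.0]
ft_force: [-0.0, -0.5, -0.4]
finger_gap: 0.0005
```

```bash
python3 - <<'E'
from h import *; rel([.533,.155,.14],45)
from rig import eyes,robot
import cv2
s=robot.read_state();w=s["ee_rot"]
c=eyes.capture("wrist"); 
X=np.eye(4);X[:3,:3]=R.from_quat([w[1],w[2],w[3],w[0]]).as_matrix();X[:3,3]=s["position"];c["T"]=X@c["T_tool_cam"]
pickle.dump(c,open("w2.pkl","wb"))
print("tab guess",proj(c,c["T"],[.564,.130,.144]))
cv2.imwrite("pics/w2.png",cv2.resize(c["img"][:,:,::-1],(800,600),interpolation=cv2.INTER_CUBIC))
E
```

```text
shift mm (now axes) [  9.8  17.9 100.9] (target axes) [ 10.1  18.4 100.7] turn deg [0.5  0.2  1.94] F [-0.03 -0.47 -0.39] t 7.525 pos [0.5128 0.1609 0.2407]
tab guess [341.47834558 200.34850936]
```

View pics/w2.png

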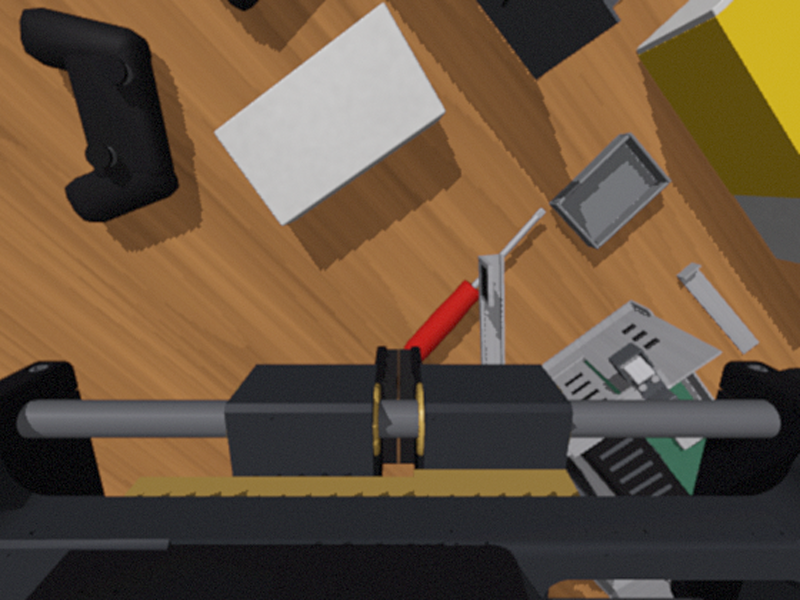

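Wrist view: bar upright at column ≈492 (rows 256–362), its tab's outer face about (484,278), close to my guess (488,286). The screwdriver lies below.

```bash
python3 - <<'E'
from h import *
c=pickle.load(open("w2.pkl","rb"));T=c["T"];k=1/1.42857
f=lambda u,v,z:ray(c,T,u*k,v*k,z)
a,b=f(504,257,.132),f(505,362,.132); d=a-b; print(a,b,np.degrees(np.arctan2(d[1],d[0])))
for q in [(482,256,.158),(482,300,.132),(482,278,.145),(500,256,.158)]: print(q,f(*q))
for ang in (45,47,49,51):
    t=np.radians(ang);e=np.array([np.cos(t),np.sin(t),0]);n=np.array([-e[1],e[0],0]);p=np.array([.452,-.0215,0])
    print(ang,(p+.188*e+.008*n),[ (proj(c,T,p+l*e+.008*n+[0,0,z])/k).round(0) for l,z in ((.175,.158),(.201,.158),(.175,.132),(.201,.132))],[ (proj(c,T,p+l*e-.008*n+[0,0,.132])/k).round(0) for l in (.15,.2)])
E
```

```text
[0.58451608 0.13394242 0.132     ] [0.53715742 0.07385133 0.132     ] 51.757841251045996
(482, 256, 0.158) [0.57346373 0.1517873  0.158     ]
(482, 300, 0.132) [0.55478557 0.12098058 0.132     ]
(482, 278, 0.145) [0.56473932 0.13712529 0.145     ]
(500, 256, 0.158) [0.58135989 0.14439015 0.158     ]
45 [0.57927922 0.11709293 0.        ] [array([523., 310.]), array([528., 270.]), array([511., 299.]), array([516., 261.])] [array([530., 333.]), array([539., 264.])]
47 [0.57436486 0.12145048 0.        ] [array([513., 311.]), array([516., 270.]), array([502., 299.]), array([505., 262.])] [array([523., 333.]), array([529., 263.])]
49 [0.56930142 0.12563387 0.        ] [array([503., 311.]), array([505., 271.]), array([494., 300.]), array([495., 262.])] [array([515., 333.]), array([519., 263.])]
51 [0.56409507 0.129638   0.        ] [array([493., 312.]), array([493., 272.]), array([485., 300.]), array([484., 263.])] [array([508., 333.]), array([508., 263.])]
```

Emit:
{"api": "arm_command", "payload": {"rows": [0,0,0,0,0,-5,1,7,10,30,0,0,0,1,0,0,35,0,0,0,1,0,0,32,0,0,0,1,0,0,0,0,0,0,1,0,0,0,0,0,0,1]}}

```text
t: 8.32
position: [0.5277, 0.1596, 0.1436]
ee_rot: [0.005, 0.9, 0.436, 0.002]
ft_force: [0.3, -0.0, 0.8]
finger_gap: 0.0005
```

```bash
python3 -c "
from h import *; rel([.562,.1315,.14],52)"
```

```text
shift mm (now axes) [-0.7 44.3  4.1] (target axes) [-1.  44.3  3.6] turn deg [ 0.66  0.08 -0.33] F [ 0.33 -0.02  0.79] t 8.325 pos [0.5277 0.1596 0.1436]
```

Emit:
{"api": "arm_command", "payload": {"rows": [0,12,3,0,0,0,1,0,8,0,0,0,0,1,0,3,0,0,0,0,1,0,3,0,0,0,0,1]}}

```text
t: 8.82
position: [0.552, 0.1423, 0.1444]
ee_rot: [0.007, 0.9, 0.435, 0.005]
ft_force: [0.2, -0.3, 0.1]
finger_gap: 0.0004
```

Emit:
{"api": "arm_command", "payload": {"rows": [0,3,0,0,0,0,1,0,3,0,0,0,0,1]}}

```text
t: 9.07
position: [0.5569, 0.1386, 0.1446]
ee_rot: [0.006, 0.9, 0.435, 0.005]
ft_force: [-0.8, 1.4, 0.3]
finger_gap: 0.0002
```

Emit:
{"api": "arm_command", "payload": {"rows": [0,3,0,0,0,0,1,0,3,0,0,0,0,1]}}

```text
t: 9.32
position: [0.5607, 0.1358, 0.1445]
ee_rot: [0.006, 0.9, 0.436, 0.004]
ft_force: [-1.5, 1.1, 1.3]
finger_gap: 0.0003
```

```bash
python3 -c "
from h import *; rel([.562,.1315,.14],52)"
```

```text
shift mm (now axes) [-2.5  3.6  4.6] (target axes) [-2.6  3.7  4.5] turn deg [ 0.77 -0.12 -0.36] F [-1.52  1.05  1.27] t 9.325 pos [0.5607 0.1358 0.1445]
```

Emit:
{"api": "arm_command", "payload": {"rows": [-1,8,3,0,0,3,1,0,12,3,0,0,3.6,1,0,12,2,0,0,3.6,1,0.5,12,0,0,0,3.6,1]}}

```text
t: 9.82
position: [0.5922, 0.1077, 0.1375]
ee_rot: [0.004, 0.946, 0.323, 0.005]
ft_force: [-1.6, 2.0, 0.2]
finger_gap: 0.0001
```

```bash
cat >> h.py <<'E'
def polar(h=0.009):
    from rig import robot
    s=robot.read_state(); d=s["position"][:2]-np.array([.452,-.0215]); w=s["ee_rot"]
    rho=np.hypot(*d); off=.008+h; th=np.degrees(np.arctan2(d[1],d[0])-np.arcsin(off/rho)); yaw=np.degrees(2*np.arctan2(w[2],w[1]))
    print("bar world deg",th.round(2),"dock rad",np.radians(th+2).round(3),"along mm",(1e3*np.sqrt(rho**2-off**2)).round(1),"yaw",yaw.round(1),"z",s["position"][2].round(4),"F",s["ft_force"].round(2),"t",s["t"])
E
python3 -c "
from h import *; polar()"
```

```text
bar world deg 37.53 dock rad 0.69 along mm 189.9 yaw 37.7 z 0.1375 F [-1.65  1.99  0.18] t 9.825
```

Emit:
{"api": "arm_command", "payload": {"rows": [0,12,0,0,0,3.6,1,0,12,0,0,0,3.6,1,0,12,0,0,0,3.6,1,0,12,0,0,0,3.6,1,0,8,0,0,0,2.4,1]}}

```text
t: 10.45
position: [0.6227, 0.0628, 0.1376]
ee_rot: [-0.0, 0.984, 0.178, 0.007]
ft_force: [0.1, 3.0, -0.3]
finger_gap: 0.0001
```

```bash
python3 -c "
from h import *; polar()"
```

```text
bar world deg 21.15 dock rad 0.404 along mm 189.6 yaw 20.5 z 0.1376 F [ 0.15  2.99 -0.31] t 10.45
```

Emit:
{"api": "arm_command", "payload": {"rows": [0,8,0,0,0,2.4,1,0,8,0,0,0,2.4,1,0,6,0,0,0,1.8,1,0,5,0,0,0,1.5,1]}}

```text
t: 10.95
position: [0.632, 0.0368, 0.138]
ee_rot: [-0.001, 0.995, 0.104, 0.008]
ft_force: [2.0, 3.0, 0.5]
finger_gap: 0.0004
```

Emit:
{"api": "arm_command", "payload": {"rows": [0,3,0,0,0,0.9,1,0,3,0,0,0,0.9,1,0,3,0,0,0,0.9,1]}}

```text
t: 11.32
position: [0.634, 0.0276, 0.1381]
ee_rot: [-0.002, 0.997, 0.079, 0.008]
ft_force: [1.6, 3.1, -0.7]
finger_gap: 0.0001
```

```bash
python3 -c "
from h import *; polar()"
```

```text
bar world deg 9.92 dock rad 0.208 along mm 187.7 yaw 9.1 z 0.1381 F [ 1.58  3.11 -0.67] t 11.325
```

Emit:
{"api": "arm_command", "payload": {"rows": [0,2,0,0,0,0.6,1,0,2,0,0,0,0.6,1]}}

```text
t: 11.58
position: [0.6345, 0.0262, 0.1382]
ee_rot: [-0.003, 0.998, 0.069, 0.008]
ft_force: [0.0, 5.5, -0.7]
finger_gap: 0.0003
```

Emit:
{"api": "arm_command", "payload": {"rows": [0,2,0,0,0,0.6,1,0,2,0,0,0,0.6,1]}}

```text
t: 11.82
position: [0.6347, 0.0256, 0.1382]
ee_rot: [-0.005, 0.998, 0.059, 0.008]
ft_force: [1.0, 6.0, 0.2]
finger_gap: 0.0007
```

Emit:
{"api": "arm_command", "payload": {"rows": [0,2,0,0,0,0.6,1,0,2,0,0,0,0.6,1]}}

```text
t: 12.08
position: [0.6349, 0.0255, 0.1383]
ee_rot: [-0.008, 0.999, 0.05, 0.008]
ft_force: [2.7, 5.4, -0.1]
finger_gap: 0.0001
```

```bash
python3 -c "
from h import *; polar()"
```

```text
bar world deg 9.23 dock rad 0.196 along mm 188.1 yaw 5.7 z 0.1383 F [ 2.69  5.43 -0.08] t 12.075
```

Emit:
{"api": "arm_command", "payload": {"rows": [0,3,0,0,0,0,1,0,3,0,0,0,0,1]}}

```text
t: 12.32
position: [0.6352, 0.0241, 0.1383]
ee_rot: [-0.01, 0.999, 0.052, 0.008]
ft_force: [0.7, 6.7, 0.8]
finger_gap: 0.0005
```

Emit:
{"api": "arm_command", "payload": {"rows": [0,3,0,0,0,0,1,0,3,0,0,0,0,1]}}

```text
t: 12.58
position: [0.6353, 0.0235, 0.1384]
ee_rot: [-0.013, 0.998, 0.054, 0.008]
ft_force: [0.7, 5.9, 0.7]
finger_gap: 0.0001
```

Emit:
{"api": "arm_command", "payload": {"rows": [0,3.5,0,-0.7,0,0,1,0,3.5,0,-0.7,0,0,1]}}

```text
t: 12.82
position: [0.6355, 0.0221, 0.1383]
ee_rot: [-0.004, 0.998, 0.055, 0.009]
ft_force: [0.8, 7.4, -0.9]
finger_gap: 0.0003
```

Emit:
{"api": "arm_command", "payload": {"rows": [0,4,0,-0.7,0,0,1,0,4,0,-0.7,0,0,1]}}

```text
t: 13.08
position: [0.6355, 0.0211, 0.1381]
ee_rot: [0.004, 0.998, 0.058, 0.009]
ft_force: [0.0, 7.9, 0.4]
finger_gap: 0.0
```

```bash
python3 -c "
from h import *; polar(); rel([.64,.0,.138],0)"
```

```text
bar world deg 7.9 dock rad 0.173 along mm 187.7 yaw 6.6 z 0.1381 F [0.03 7.92 0.42] t 13.075
shift mm (now axes) [ 2.  21.5  0.4] (target axes) [ 4.5 21.1  0.1] turn deg [ 0.51 -1.05  6.62] F [0.03 7.92 0.42] t 13.075 pos [0.6355 0.0211 0.1381]
```

Emit:
{"api": "arm_command", "payload": {"rows": [0,4,0,0,0,0,1,0,4,0,-0.3,0,0,1,0,4,0,-0.3,0,0,1]}}

```text
t: 13.45
position: [0.6362, 0.0161, 0.1381]
ee_rot: [0.006, 0.998, 0.06, 0.009]
ft_force: [0.6, 5.1, 0.3]
finger_gap: 0.0007
```

Emit:
{"api": "arm_command", "payload": {"rows": [0,4,0,-0.3,0,0.5,1,0,4,0,-0.3,0,0.5,1,0,4,0,-0.3,0,0.5,1]}}

```text
t: 13.82
position: [0.6375, 0.0072, 0.1381]
ee_rot: [0.012, 0.999, 0.048, 0.01]
ft_force: [0.8, 5.6, -1.4]
finger_gap: 0.0001
```

```bash
python3 -c "
from h import *; polar(); rel([.64,.0,.138],0)"
```

```text
bar world deg 3.59 dock rad 0.098 along mm 186.9 yaw 5.5 z 0.1381 F [ 0.78  5.64 -1.37] t 13.825
shift mm (now axes) [1.8 7.4 0.3] (target axes) [2.5 7.2 0.1] turn deg [ 1.39 -1.16  5.46] F [ 0.78  5.64 -1.37] t 13.825 pos [0.6375 0.0072 0.1381]
```

Emit:
{"api": "arm_command", "payload": {"rows": [0,3,0,0.5,0,1,1,0,3,0,0.5,0,1,1]}}

```text
t: 14.08
position: [0.6381, 0.0032, 0.1382]
ee_rot: [0.002, 0.999, 0.03, 0.01]
ft_force: [1.4, 5.5, -0.3]
finger_gap: 0.0004
```

Emit:
{"api": "arm_command", "payload": {"rows": [0,3,0,0,0,1,1,0,3,0,0,0,1,1]}}

```text
t: 14.32
position: [0.6387, -0.0022, 0.1383]
ee_rot: [0.001, 1.0, 0.012, 0.01]
ft_force: [1.4, 2.1, -0.3]
finger_gap: 0.0004
```

Emit:
{"api": "arm_command", "payload": {"rows": [0,3,0,0,0,0.5,1,0,3,0,0,0,0.5,1]}}

```text
t: 14.58
position: [0.6389, -0.0038, 0.1383]
ee_rot: [-0.003, 1.0, 0.004, 0.011]
ft_force: [1.7, 10.1, -1.0]
finger_gap: 0.0005
```

```bash
python3 -c "
from h import *; polar(); rel([.64,.0,.138],0)"
```

```text
bar world deg 0.21 dock rad 0.039 along mm 186.9 yaw 0.4 z 0.1383 F [ 1.68 10.12 -1.01] t 14.575
shift mm (now axes) [ 1.2 -3.8  0.4] (target axes) [ 1.1 -3.8  0.3] turn deg [-0.31 -1.22  0.43] F [ 1.68 10.12 -1.01] t 14.575 pos [ 0.6389 -0.0038  0.1383]
```

Emit:
{"api": "arm_command", "payload": {"rows": [0,3,0,0,0,0,1,0,3,0,0,0,0,1]}}

```text
t: 14.82
position: [0.6388, -0.0037, 0.1384]
ee_rot: [-0.007, 1.0, 0.005, 0.011]
ft_force: [1.5, 7.1, -1.0]
finger_gap: 0.0005
```

Emit:
{"api": "arm_command", "payload": {"rows": [0,3.5,0,0,0,0,1,0,3.5,0,0,0,0,1]}}

```text
t: 15.08
position: [0.6388, -0.0035, 0.1385]
ee_rot: [-0.011, 1.0, 0.008, 0.011]
ft_force: [2.1, 9.7, 0.4]
finger_gap: 0.0004
```

Emit:
{"api": "arm_command", "payload": {"rows": [0,4,0,-0.4,0,0,1,0,4,0,-0.4,0,0,1]}}

```text
t: 15.32
position: [0.6388, -0.0036, 0.1385]
ee_rot: [-0.009, 1.0, 0.01, 0.011]
ft_force: [1.7, 10.1, -0.4]
finger_gap: 0.0005
```

Emit:
{"api": "arm_command", "payload": {"rows": [0,4,0,-0.4,0,0,1,0,4,0,-0.4,0,0,1]}}

```text
t: 15.58
position: [0.6387, -0.0036, 0.1384]
ee_rot: [-0.007, 1.0, 0.012, 0.011]
ft_force: [2.0, 9.5, -1.5]
finger_gap: 0.0
```

Firm against the stop at about 10 N. I'll let go, back away and look.

Emit:
{"api": "arm_command", "payload": {"rows": [0,-10,0,0,0,0,1,0,-20,0,0,0,0,1,0,-20,-10,0,0,0,1,0,-10,-40,0,0,0,1,-20,-10,-45,0,0,0,1,-30,0,-20,0,0,0,1,0,0,0,0,0,0,1,0,0,0,0,0,0,1]}}

```text
t: 16.58
position: [0.5825, 0.0674, 0.259]
ee_rot: [-0.003, 1.0, 0.012, 0.011]
ft_force: [-0.4, -0.2, 0.1]
finger_gap: 0.0003
```

```bash
python3 - <<'E'
from rig import eyes,robot
import cv2,numpy as np
s=robot.read_state();print(s["position"],s["ft_force"],s["t"])
a=eyes.capture("top")["img"]; b=eyes.capture("wrist")["img"]; d=eyes.capture("scene")["img"]
f=lambda i:cv2.resize(i[:,:,::-1],(400,300),interpolation=cv2.INTER_AREA)
g=lambda i:cv2.resize(i[:,:,::-1],(400,300),interpolation=cv2.INTER_CUBIC)
cv2.imwrite("pics/end.png",np.vstack([np.hstack([g(a[170:290,240:400]),g(d[110:275,160:380])]),np.hstack([f(b),f(a)])]))
E
```

```text
[0.58246654 0.06744592 0.25903822] [-0.38796349 -0.1831221   0.10031057] 16.575
```

View pics/end.png

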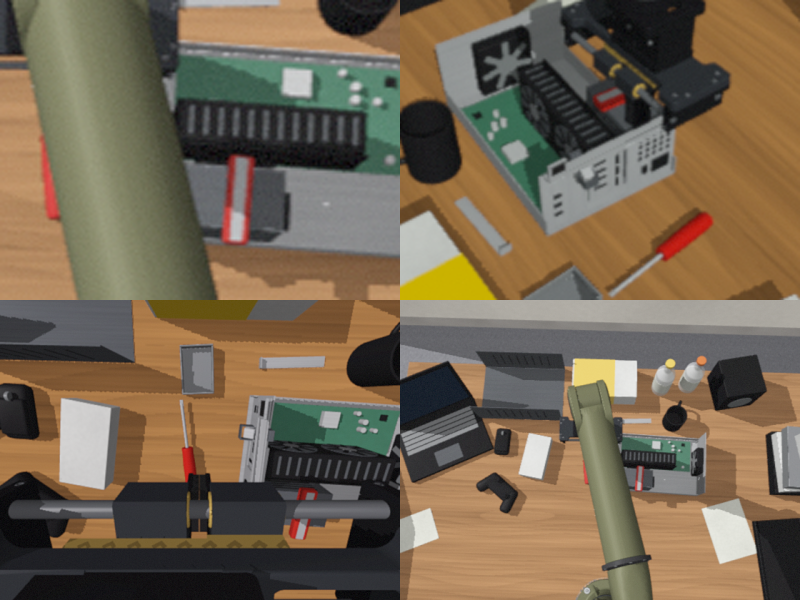

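The views show the bar lying along the shelf, bystanders in place, arm clear. One close-up of the keeper.

```bash
python3 - <<'E'
from rig import eyes
import cv2,numpy as np
b=eyes.capture("wrist")["img"]; b=b[120:270,310:470,::-1]
cv2.imwrite("pics/k.png",cv2.resize(b,(640,600),interpolation=cv2.INTER_CUBIC))
E
```

```text
(no output)
```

View pics/k.png

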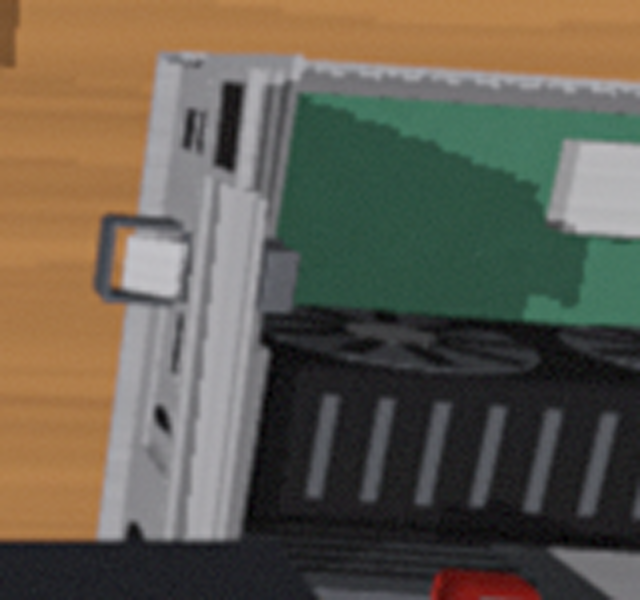

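The bar (columns 200–265) lies against the dark stop (280,275), and the bright catch (155,265) is free behind its outer edge. Handing in.

```bash
python3 -c "
from rig import robot; print(robot.sign_off()); print(robot.read_state()['t'])"
```

```text
the job is handed in; nothing more can be done
None
the job is handed in; nothing more can be done
```

The job is done and handed in; the hand-in gives no verdict.

- **Card:** I pressed it straight down with the closed fingers. It moved steadily at about 10 N, then came up hard at TCP z ≈ 0.1164 m (expected seated height 0.116 m). I finished at 19 N down, about 21 N in total, against the 30 N limit.
- **Bar:** I swung it shut by the thumb tab. Getting over the catch took up to about 8 N; the force then fell to 2 N as the catch snapped up, and rose to 10 N at the stop. I held about 7–10 N there without the bar moving further; its angle worked out at about 0.04 rad from the TCP position.
- **Last checks:** With the arm clear and the wrist force near zero, the pictures show the bar against its stop, the catch standing free behind it, and no bystander visibly moved. I judged the catch from the force drop and the close-up only, since its travel is not in the robot's state. No check failed or disagreed.

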